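# Lay out a graded row of slates

### The job

The first slate of a graded row is already bedded at one end of the red board: carry the row on from it with the four loose slates, one centred on each chalk centre mark, getting shorter step by step so that the longest loose slate lies next to the bedded one and the shortest is farthest from it. Lay each one flat, face up and square to the board, with its straight head edge on the long chalk line and its round tail pointing the same way as the bedded slate's. Do not knock the bedded slate or shift the tin of nails on the board.

Things in the scene. Friction and masses are not known exactly. Their poses are not given: they have to be found in the camera images.
- slate_a: Loose grey fish-scale slate, longest of the four: 114 long (x) by 50 wide (y) by 9 mm thick; straight head with two nail holes at +x, half-round tail at -x. Origin on the underside at mid-length and mid-width, so the head edge is 57 mm towards +x. Starts face up on the bench top (z = 0), head roughly away from the robot; 60 to 170 g.
- slate_b: Loose grey fish-scale slate, second longest of the four: 98 long (x) by 56 wide (y) by 9 mm thick; straight head with two nail holes at +x, half-round tail at -x. Origin on the underside at mid-length and mid-width, so the head edge is 49 mm towards +x. Starts face up on the bench top (z = 0), head roughly away from the robot; 60 to 170 g.
- slate_c: Loose grey fish-scale slate, third longest of the four: 82 long (x) by 46 wide (y) by 9 mm thick; straight head with two nail holes at +x, half-round tail at -x. Origin on the underside at mid-length and mid-width, so the head edge is 41 mm towards +x. Starts face up on the bench top (z = 0), head roughly away from the robot; 60 to 170 g.
- slate_d: Loose grey fish-scale slate, shortest of the four: 66 long (x) by 52 wide (y) by 9 mm thick; straight head with two nail holes at +x, half-round tail at -x. Origin on the underside at mid-length and mid-width, so the head edge is 33 mm towards +x. Starts face up on the bench top (z = 0), head roughly away from the robot; 60 to 170 g.
- mark_1: White chalk centre mark on the red board, first from the robot's left (+y) of four alike, 100 mm apart along y. Origin on the board's top face (18 mm above the bench) where the centre line meets the long head line; the centre line is 133 mm long and runs from there to -x (towards the robot), the head line runs along y. Flat, nothing to bump into.
- mark_2: White chalk centre mark on the red board, second from the left of four alike, 100 mm apart along y. Origin on the board's top face (18 mm above the bench) where the centre line meets the long head line; the centre line is 133 mm long and runs from there to -x (towards the robot), the head line runs along y. Flat, nothing to bump into.
- mark_3: White chalk centre mark on the red board, third from the left of four alike, 100 mm apart along y. Origin on the board's top face (18 mm above the bench) where the centre line meets the long head line; the centre line is 133 mm long and runs from there to -x (towards the robot), the head line runs along y. Flat, nothing to bump into.
- mark_4: White chalk centre mark on the red board, fourth from the left of four alike, 100 mm apart along y. Origin on the board's top face (18 mm above the bench) where the centre line meets the long head line; the centre line is 133 mm long and runs from there to -x (towards the robot), the head line runs along y. Flat, nothing to bump into.
- first_slate: The first slate of the row, already bedded fast at one end of the red board, left or right, 110 mm from the nearest mark: 130 x 56 x 9 mm, same shape as the loose ones, origin under its middle, head edge (+x) on the head line, tail to -x. It cannot move. The board (155 x 640 x 18 mm, worn red paint) is fixed.
- tin: Open round steel tin of copper nails, 68 mm across, 36 mm high, 0.45 kg, loose, standing on the other end of the red board, 110 mm from the nearest mark. Origin at the centre of its underside.

How it is judged (in metres and radians):
At the end, for the whole second after the job is handed in: On the four marks, shortening away from the bedded slate, lie the loose slates: head-edge middle within 12 mm of the mark along and across the board, square within 0.15 rad, flat (3 mm in height, tilt under 0.1 rad), tails as the bedded slate's, released, at rest (((y of first_slate in the frame of mark_2 above 0 m and (x of slate_a in the frame of mark_1 between -0.069 and -0.045 m and y of slate_a in the frame of mark_1 between -0.012 and 0.012 m and z of slate_a in the frame of mark_1 between -0.003 and 0.003 m and angle between the x axis of slate_a and the x axis of mark_1, either way round below 0.15 rad and angle between slate_a's own z axis and vertical below 0.1 rad and y of first_slate in the frame of slate_a above 0.05 m and linear speed of slate_a below 0.02 m/s and angular speed of slate_a below 0.2 rad/s and contact force between slate_a and the fingers below 0.05 N) and (x of slate_b in the frame of mark_2 between -0.061 and -0.037 m and y of slate_b in the frame of mark_2 between -0.012 and 0.012 m and z of slate_b in the frame of mark_2 between -0.003 and 0.003 m and angle between the x axis of slate_b and the x axis of mark_2, either way round below 0.15 rad and angle between slate_b's own z axis and vertical below 0.1 rad and y of first_slate in the frame of slate_b above 0.05 m and linear speed of slate_b below 0.02 m/s and angular speed of slate_b below 0.2 rad/s and contact force between slate_b and the fingers below 0.05 N) and (x of slate_c in the frame of mark_3 between -0.053 and -0.029 m and y of slate_c in the frame of mark_3 between -0.012 and 0.012 m and z of slate_c in the frame of mark_3 between -0.003 and 0.003 m and angle between the x axis of slate_c and the x axis of mark_3, either way round below 0.15 rad and angle between slate_c's own z axis and vertical below 0.1 rad and y of first_slate in the frame of slate_c above 0.05 m and linear speed of slate_c below 0.02 m/s and angular speed of slate_c below 0.2 rad/s and contact force between slate_c and the fingers below 0.05 N) and (x of slate_d in the frame of mark_4 between -0.045 and -0.021 m and y of slate_d in the frame of mark_4 between -0.012 and 0.012 m and z of slate_d in the frame of mark_4 between -0.003 and 0.003 m and angle between the x axis of slate_d and the x axis of mark_4, either way round below 0.15 rad and angle between slate_d's own z axis and vertical below 0.1 rad and y of first_slate in the frame of slate_d above 0.05 m and linear speed of slate_d below 0.02 m/s and angular speed of slate_d below 0.2 rad/s and contact force between slate_d and the fingers below 0.05 N)) or (y of first_slate in the frame of mark_2 below 0 m and (x of slate_a in the frame of mark_4 between -0.069 and -0.045 m and y of slate_a in the frame of mark_4 between -0.012 and 0.012 m and z of slate_a in the frame of mark_4 between -0.003 and 0.003 m and angle between the x axis of slate_a and the x axis of mark_4, either way round below 0.15 rad and angle between slate_a's own z axis and vertical below 0.1 rad and y of first_slate in the frame of slate_a below -0.05 m and linear speed of slate_a below 0.02 m/s and angular speed of slate_a below 0.2 rad/s and contact force between slate_a and the fingers below 0.05 N) and (x of slate_b in the frame of mark_3 between -0.061 and -0.037 m and y of slate_b in the frame of mark_3 between -0.012 and 0.012 m and z of slate_b in the frame of mark_3 between -0.003 and 0.003 m and angle between the x axis of slate_b and the x axis of mark_3, either way round below 0.15 rad and angle between slate_b's own z axis and vertical below 0.1 rad and y of first_slate in the frame of slate_b below -0.05 m and linear speed of slate_b below 0.02 m/s and angular speed of slate_b below 0.2 rad/s and contact force between slate_b and the fingers below 0.05 N) and (x of slate_c in the frame of mark_2 between -0.053 and -0.029 m and y of slate_c in the frame of mark_2 between -0.012 and 0.012 m and z of slate_c in the frame of mark_2 between -0.003 and 0.003 m and angle between the x axis of slate_c and the x axis of mark_2, either way round below 0.15 rad and angle between slate_c's own z axis and vertical below 0.1 rad and y of first_slate in the frame of slate_c below -0.05 m and linear speed of slate_c below 0.02 m/s and angular speed of slate_c below 0.2 rad/s and contact force between slate_c and the fingers below 0.05 N) and (x of slate_d in the frame of mark_1 between -0.045 and -0.021 m and y of slate_d in the frame of mark_1 between -0.012 and 0.012 m and z of slate_d in the frame of mark_1 between -0.003 and 0.003 m and angle between the x axis of slate_d and the x axis of mark_1, either way round below 0.15 rad and angle between slate_d's own z axis and vertical below 0.1 rad and y of first_slate in the frame of slate_d below -0.05 m and linear speed of slate_d below 0.02 m/s and angular speed of slate_d below 0.2 rad/s and contact force between slate_d and the fingers below 0.05 N)))); the robot touches nothing.
It fails at once if the tin of nails is shifted by more than 15 mm (distance of tin from where it was at the start of the episode above 0.015 m).
It fails at once if the bedded slate is knocked or leaned on with more than 10 N (contact force between first_slate and anything else above 10 N).
It also fails if it takes over 99 s, if anything falls off the work surface, if the arm or the gripper's body presses on something with over 40 N, if the wrist force passes 120 N, or if a joint passes its speed limit or range.

### The arm

A 6-joint arm with a two-finger parallel gripper is mounted at the origin on the work surface. World frame = base frame: x ahead of the robot, y to its left, z up, the work surface at z = 0. Lengths are in mm, angles in rad, forces in N, time in s.
With the tool pointing down it reaches from about 350 to 875 mm from the base axis. Payload 4.2 kg.
Tool frame: the origin (TCP) lies on the mounting face of the last link; the fingertips stand 173 mm ahead of it and the grasp point (between the pads) lies 155 mm ahead of it; z points along the fingers, y is the direction in which the jaws open and shut (so a half turn about z gives the same grasp; the last joint's range is limited). The gripper opens to 85 mm and grips with 20 to 120 N. Pads are 22 mm wide; open, the fingers measure 114 mm over their backs; the gripper's body (76 mm by 85 mm) begins 54 mm behind the grasp point. The pads swing forward as they close: fully open they stand 13 mm farther back than shut.
Start: joints at [1.513, 0.385, 0.008, 0, -1.194, -0.259], TCP at [194.672, 593.888, 404.712] pointing down, gripper open.
Joint ranges: [-3.14, 3.14], [-1.21, 2.06], [-1.07, 1.41], [-3.16, 2.05], [-2.99, -0.16], [-3.1, 3.1]. Speed limits (rad/s): [2.79, 2.79, 3.14, 3.14, 3.14, 3.14].

### API

Orientations are given as a unit quaternion [x, y, z, w].
In Python, from bench import arm gives the robot as it stands. The module is installed in compiled form; this text tells all that it offers.
- The arm moves only by the tool play_rows, never from a script. Its argument "moves" is a list of rows, each a list of 3 entries, a list of its own where there are three numbers: the shift along the world's x, y, z in units of 30 cm (1.0 is 30 cm), then the turn about the world's z in units of 30 degrees (1.0 is 30 degrees), then the gripper's target within -1 to 1 (shut at 1, half-way at 0, fully open at -1). In form: [[[x, y, z], turn, jaw], ...]. A call has 1 to 12 rows; each row is the pose to reach, as a shift and turn from the pose measured when the call began; what a row does not reach only later rows make up. A row lasts 1/8 s, in which the tool goes at most 62.5 mm and 10.7 degrees, less where a joint would pass 70% of its speed; a pose out of reach is approached as far as the arm can. A call with a number of a shift or a turn outside -1 to 1 is refused whole. A call with a gripper value outside its range is refused whole. The fingers move at their own pace and stop on an object; the grip force is fixed at half the most. Time passes only in rows, so rows that repeat a pose let the fingers close. It gives the time, the measured TCP pose, the force and the opening at its end, in the units of the state.
- arm.read_state(): the state, without advancing time (a new reading comes with each control period).
- arm.get_image(name): name is "side" or "top" or "wrist"; returns a dict with "pixels" (420x560x3 uint8, red, green, blue), "vfov" (degrees; the focal length in pixels is half the picture's height over the tangent of half this angle, whatever the lens; pixels are square), "cx", "cy" (the principal point, pixels), "xyz" and "rotation" of the camera in the world. Camera axes: x right, y up, looking along -z (the intrinsics and any distortion apply to the point x, -y, -z); pixel columns grow to the right and rows downward; lengths in mm; the calibration is good to about 2 mm. The wrist camera is an equidistant fisheye: a pixel r from the principal point sees the ray r / f radians off the axis. A picture is of the moment at which its call begins. There is no depth.
- arm.job_done(): hands the job in, once; it reports no verdict.
Trained networks look in a picture, given as the dict that the camera call returned (one of the last four; its "shot" number tells which), for a name from the list of things; names that differ only in an ending like _2 or _b are one class to them, and where a whole thing is asked for, a point or a joint stands for the part that bears it (a point fixed in the world has none). Each returns a list of dicts, best first, with "conf" (0 to 1); they miss things now and then, are a little off and sometimes report something else, mostly with a low value. They report only what shows in the picture. A call takes as long as a camera call.
- arm.look_for(name, picture): "centre" ([x, y, z] in mm, in world coordinates, good to about 4 mm: the middle of the surface that is visible of it).
The state is a dict: "clock": time; "joints": joint angles; "joint_vel": joint speeds; "joint_efforts": joint torques, N m; "position": TCP position; "ee_rot": TCP orientation; "contact_force": force on the tool from outside, world axes, zero at the start; "wrist_torque": the same for the moment, N m; "gripper_width": finger opening in mm.
Only numpy, scipy, OpenCV 4.12 (cv2) and the standard library are available. Lean on these libraries where they do the work, as an engineer would, in place of code of your own. Each camera call takes 0.05 s, during which the arm holds its last target.

## Working session

There is one attempt and no reset: what is moved stays moved. The work goes in short steps, Python scripts to look and compute and a tool call to move; the robot and the scene stay as the last step left them, time stands still between calls to the robot, and variables do not carry over. Pictures are saved under pics/ and viewed, and the job is handed in when it is done.

Besides the shell and the picture viewer there is one more tool, called after "Request:" as name(argument=value, ...) on one line, values as JSON. play_rows: Moves the arm, as the interface text tells. Shifts and turns lie within -1 to 1; 1 stands for 30 cm of shift or 30 degrees of turn. Its arguments: {"type":"object","properties":{"moves":{"type":"array"}},"required":["moves"]}

```bash
mkdir -p pics; python3 - <<'E'
from bench import arm
import cv2
s=arm.read_state();print({k:s[k] for k in ('clock','position','ee_rot','gripper_width')})
for n in('top','side','wrist'):
    p=arm.get_image(n);cv2.imwrite(f'pics/{n}0.png',p['pixels'][:,:,::-1]);print(n,{k:p[k] for k in p if k!='pixels'})
    for o in('slate_a','mark_1','first_slate','tin'):
        print(o,[(d['conf'],[round(x) for x in d['centre']]) for d in arm.look_for(o,p)])
E
```

```text
{'clock': 0.0, 'position': array([194.60058923, 593.69380516, 403.60258122]), 'ee_rot': array([ 9.87462309e-01, -1.57850886e-01, -1.26107787e-04,  1.12673852e-03]), 'gripper_width': 85.53968754920835}
top {'vfov': 54.11944037906132, 'cx': 284.7790066858547, 'cy': 209.5431528760234, 'xyz': array([435.82612692,  -2.77957702, 995.5530204 ]), 'rotation': array([-0.04049023,  0.03388884,  0.71655219, -0.6955322 ]), 'shot': 1}
slate_a [(0.97, [432, -110, 11]), (0.75, [389, -278, 9]), (0.62, [440, 92, 10]), (0.59, [390, 300, 12]), (0.2, [623, -267, 42])]
mark_1 [(0.59, [641, -49, 17]), (0.53, [642, 146, 20]), (0.47, [634, -154, 16])]
first_slate [(0.74, [624, 258, 26])]
tin [(0.83, [620, -267, 42])]
side {'vfov': 51.00926276895115, 'cx': 277.2727715585165, 'cy': 209.6527993556353, 'xyz': array([329.03119354, 577.3507386 , 652.72883736]), 'rotation': array([-0.06607293,  0.38899224,  0.90461504, -0.16121734]), 'shot': 2}
slate_a [(0.91, [384, 302, 10]), (0.76, [429, -100, 7]), (0.57, [439, 98, 12]), (0.56, [389, -271, 12])]
mark_1 [(0.57, [634, 141, 19]), (0.49, [631, -58, 20]), (0.42, [636, 45, 18]), (0.38, [630, -154, 18])]
first_slate [(0.79, [626, 255, 29])]
tin [(0.93, [609, -253, 42]), (0.55, [629, -154, 19])]
wrist {'vfov': 65.70646984690485, 'cx': 283.1092888126952, 'cy': 206.4551582398191, 'xyz': array([260.28884236, 572.82847158, 373.67837137]), 'rotation': array([ 0.08004645, -0.11059141,  0.80226362, -0.58114989]), 'shot': 3}
slate_a [(0.47, [342, 308, 5])]
mark_1 []
first_slate []
tin []
```

View pics/top0.png

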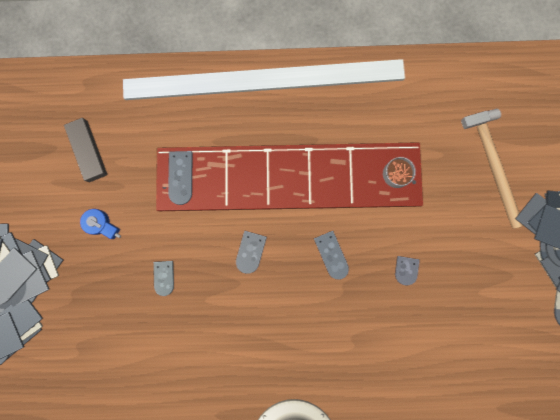

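View pics/side0.png

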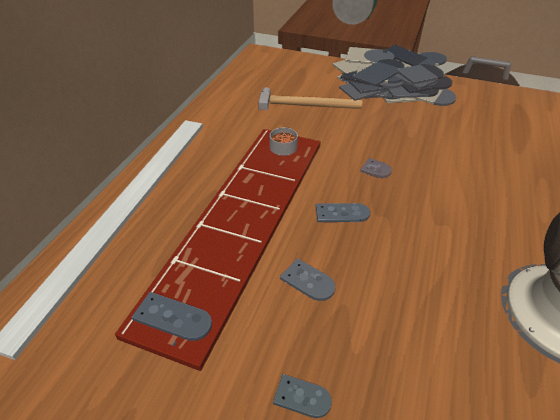

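The top view shows the bedded slate at the left, +y (180,177), and the tin at the right (399,172). The marks are at columns 226, 268, 309 and 351. The loose slates are at (163,278), (251,252), (332,255) and (407,270). Next I'll measure them.

```bash
cat > h.py <<'E'
import numpy as np, cv2
from scipy.spatial.transform import Rotation as R
def rays(p,uv):
    uv=np.asarray(uv,float).reshape(-1,2); f=p['pixels'].shape[0]/2/np.tan(np.radians(p['vfov'])/2)
    d=(uv-[p['cx'],p['cy']])/f
    return R.from_quat(p['rotation']).apply(np.c_[d[:,0],-d[:,1],-np.ones(len(d))])
def raysf(p,uv):
    uv=np.asarray(uv,float).reshape(-1,2); f=p['pixels'].shape[0]/2/np.tan(np.radians(p['vfov'])/2)
    d=(uv-[p['cx'],p['cy']]); r=np.hypot(*d.T)+1e-9; t=r/f; d=d/r[:,None]*np.sin(t)[:,None]
    return R.from_quat(p['rotation']).apply(np.c_[d[:,0],-d[:,1],-np.cos(t)])
def toplane(p,uv,z,fish=False):
    w=(raysf if fish else rays)(p,uv); return (p['xyz']+w*((z-p['xyz'][2])/w[:,2])[:,None])[:,:2]
def rect(p,x0,x1,y0,y1,z,mmpp,fish=False):
    """orthorectified: rows = x descending from x1, cols = y descending from y1"""
    xs=np.arange(x1,x0,-mmpp); ys=np.arange(y1,y0,-mmpp)
    X,Y=np.meshgrid(xs,ys,indexing='ij'); P=np.c_[X.ravel(),Y.ravel(),np.full(X.size,z)]-p['xyz']
    c=R.from_quat(p['rotation']).inv().apply(P); f=p['pixels'].shape[0]/2/np.tan(np.radians(p['vfov'])/2)
    a=np.c_[c[:,0],-c[:,1]]; 
    if fish:
        r=np.hypot(*a.T)+1e-9; a=a/r[:,None]*np.arctan2(r,-c[:,2])[:,None]
    else: a=a/(-c[:,2:])
    u=(a*f+[p['cx'],p['cy']]).reshape(X.shape+(2,)).astype(np.float32)
    return cv2.remap(p['pixels'],u[...,0],u[...,1],cv2.INTER_LINEAR)
def slates(img,x1,y1,mmpp,amin=2000,amax=8000):
    I=img.astype(int); m=((I[...,0]-I[...,2])<12)&(I.sum(2)<420)&(I.sum(2)>60)
    m=cv2.morphologyEx(m.astype(np.uint8),cv2.MORPH_CLOSE,np.ones((5,5)))
    m=cv2.morphologyEx(m,cv2.MORPH_OPEN,np.ones((5,5)))
    out=[]
    for c in cv2.findContours(m,cv2.RETR_EXTERNAL,cv2.CHAIN_APPROX_NONE)[0]:
        A=cv2.contourArea(c)*mmpp**2
        if not amin<A<amax: continue
        w=np.c_[x1-c[:,0,1]*mmpp,y1-c[:,0,0]*mmpp].astype(np.float32)
        (cx,cy),(a,b),th=cv2.minAreaRect(w)
        th=np.radians(th); 
        if a<b: a,b,th=b,a,th+np.pi/2
        th=(th+np.pi/2)%np.pi-np.pi/2
        out.append(dict(c=(round(cx,1),round(cy,1)),L=round(a,1),W=round(b,1),deg=round(np.degrees(th),1),A=round(A)))
    return sorted(out,key=lambda o:-o['c'][1]),m
E
python3 - <<'E'
from bench import arm
from h import *
p=arm.get_image('top')
im=rect(p,330,720,-330,360,9,1); o,m=slates(im,720,360,1)
for k in o: print(k)
cv2.imwrite('pics/rect9.png',im[:,:,::-1])
im=rect(p,540,720,-330,360,18,1);cv2.imwrite('pics/rect18.png',im[:,:,::-1])
I=im.astype(int); w=(I.min(2)>125)
# head line
for y in (180,130,80,30,-30,-90,-130):
    col=w[:,360-y]; print('y',y,720-np.where(col)[0].mean() if col.any() else None)
for x in (640,620,600,580):
    row=w[720-x]; n,l,s,c=cv2.connectedComponentsWithStats(row[None].astype(np.uint8)); print(x,[(round(360-c[i][0],1),s[i][4]) for i in range(1,n)])
p=arm.get_image('side')
im=rect(p,330,720,-330,360,9,1); o,m=slates(im,720,360,1)
for k in o: print('side',k)
im=rect(p,540,720,-330,360,18,1)
I=im.astype(int); w=(I.min(2)>125)
for y in (130,80,30,-30,-90,-130):
    col=w[:,360-y]; print('y',y,720-np.where(col)[0].mean() if col.any() else None)
for x in (640,620,600,580):
    row=w[720-x]; n,l,s,c=cv2.connectedComponentsWithStats(row[None].astype(np.uint8)); print(x,[(round(360-c[i][0],1),s[i][4]) for i in range(1,n)])
E
```

```text
{'c': (626.5, 257.5), 'L': 129.0, 'W': 55.0, 'deg': np.float64(0.0), 'A': 6318}
{'c': (425.7, -105.1), 'L': 111.9, 'W': 48.8, 'deg': np.float64(21.3), 'A': 4956}
{'c': (385.5, -278.6), 'L': 63.4, 'W': 51.2, 'deg': np.float64(-10.5), 'A': 2842}
y 180 687.5
y 130 687.5
y 80 687.0
y 30 685.5
y -30 685.5
y -90 684.0
y -130 684.5
640 [(np.float64(276.5), np.int32(12)), (np.float64(256.0), np.int32(19)), (np.float64(144.0), np.int32(7)), (np.float64(44.0), np.int32(5)), (np.float64(-56.5), np.int32(6)), (np.float64(-156.5), np.int32(6)), (np.float64(-245.0), np.int32(1)), (np.float64(-304.5), np.int32(2))]
620 [(np.float64(274.0), np.int32(19)), (np.float64(249.0), np.int32(9)), (np.float64(242.0), np.int32(3)), (np.float64(144.5), np.int32(6)), (np.float64(44.0), np.int32(7)), (np.float64(-56.0), np.int32(7)), (np.float64(-156.0), np.int32(5)), (np.float64(-241.0), np.int32(3)), (np.float64(-308.5), np.int32(2))]
600 [(np.float64(264.0), np.int32(39)), (np.float64(238.0), np.int32(9)), (np.float64(144.5), np.int32(6)), (np.float64(44.5), np.int32(6)), (np.float64(-56.0), np.int32(5)), (np
[... 762 characters left out ...]
281.4), 'L': 69.6, 'W': 62.6, 'deg': np.float64(21.8), 'A': 2866}
y 130 688.0
y 80 687.5
y 30 687.0
y -30 686.5
y -90 685.5
y -130 685.5
640 [(np.float64(142.5), np.int32(4)), (np.float64(42.5), np.int32(4)), (np.float64(-58.0), np.int32(3)), (np.float64(-157.5), np.int32(4))]
620 [(np.float64(143.0), np.int32(5)), (np.float64(42.5), np.int32(4)), (np.float64(-57.5), np.int32(4)), (np.float64(-157.5), np.int32(4))]
600 [(np.float64(143.5), np.int32(4)), (np.float64(43.0), np.int32(3)), (np.float64(-57.0), np.int32(5)), (np.float64(-157.5), np.int32(4))]
580 [(np.float64(143.5), np.int32(4)), (np.float64(43.0), np.int32(5)), (np.float64(-57.5), np.int32(4)), (np.float64(-157.0), np.int32(3))]
```

View pics/rect9.png

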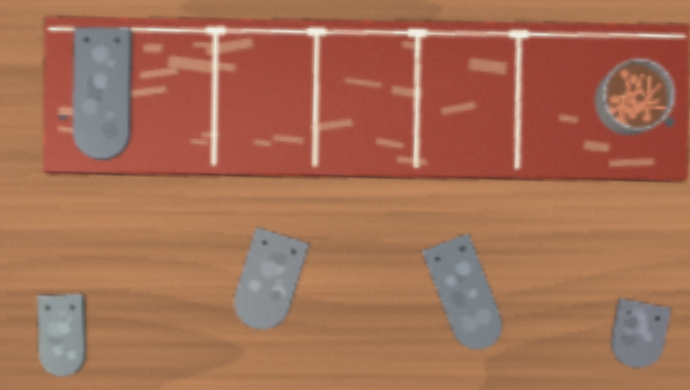

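```bash
sed -i 's/<12)/<32)/' h.py; python3 - <<'E'
from bench import arm
from h import *
p=arm.get_image('top')
im=rect(p,330,720,-330,360,9,1); 
for k in slates(im,720,360,1)[0]: print(k)
E
```

```text
{'c': (626.9, 258.3), 'L': 131.9, 'W': 57.4, 'deg': np.float64(-1.1), 'A': 6603}
{'c': (425.7, -105.1), 'L': 113.4, 'W': 50.7, 'deg': np.float64(21.0), 'A': 5245}
{'c': (385.5, -278.6), 'L': 65.1, 'W': 53.1, 'deg': np.float64(-10.8), 'A': 3056}
```

```bash
sed -i 's/<420)/<560)/' h.py; python3 - <<'E'
from bench import arm
from h import *
p=arm.get_image('top')
im=rect(p,330,720,-330,360,9,1); 
for k in slates(im,720,360,1)[0]: print(k)
s=arm.read_state();print(s['position'],R.from_quat(s['ee_rot']).as_matrix()[:,0])
E
```

```text
{'c': (385.5, 298.5), 'L': 81.0, 'W': 47.0, 'deg': np.float64(0.0), 'A': 3487}
{'c': (626.9, 258.2), 'L': 132.0, 'W': 57.6, 'deg': np.float64(-0.9), 'A': 7030}
{'c': (438.9, 92.0), 'L': 97.2, 'W': 56.1, 'deg': np.float64(-17.2), 'A': 4935}
{'c': (425.7, -105.1), 'L': 113.4, 'W': 50.7, 'deg': np.float64(21.0), 'A': 5246}
{'c': (385.5, -278.6), 'L': 65.1, 'W': 53.1, 'deg': np.float64(-10.8), 'A': 3054}
[194.65936299 593.88899153 404.74672633] [ 9.50246649e-01 -3.11498482e-01 -3.26564181e-05]
```

Request:
play_rows(moves=[[[0.664, -0.983, -0.4], 0.62, -0.6], [[0.664, -0.983, -0.4], 0.62, -0.6], [[0.664, -0.983, -0.4], 0.62, -0.6], [[0.664, -0.983, -0.4], 0.62, -0.6], [[0.664, -0.983, -0.616], 0.62, -0.6], [[0.664, -0.983, -0.616], 0.62, -0.6], [[0.664, -0.983, -0.616], 0.62, -0.6], [[0.664, -0.983, -0.616], 0.62, -0.6]])

```text
clock: 1.95
position: [394.2, 297.3, 218.4]
ee_rot: [1.0, 0.002, -0.001, 0.002]
contact_force: [-0.4, 0.4, 0.1]
gripper_width: 68.1
```

Request:
play_rows(moves=[[[0, 0.005, -0.09], 0, -0.6], [[0, 0.005, -0.14], 0, -0.6], [[0, 0.005, -0.148], 0, -0.6], [[0, 0.005, -0.148], 0, -0.6]])

```text
clock: 2.45
position: [394.3, 299.7, 174.9]
ee_rot: [1.0, 0.003, -0.001, 0.001]
contact_force: [-0.2, 1.6, 0.1]
gripper_width: 68.2
```

```bash
python3 - <<'E'
from bench import arm
from h import *
s=arm.read_state();print(s['position'],s['contact_force'],s['gripper_width'])
p=arm.get_image('wrist');cv2.imwrite('pics/w1.png',p['pixels'][:,:,::-1])
p=arm.get_image('side');cv2.imwrite('pics/s1.png',cv2.resize(p['pixels'][300:420,180:420,::-1],None,fx=3,fy=3))
E
```

```text
[394.33769154 299.73906729 174.85276635] [-0.19111775  1.58856416  0.10436043] 68.2162380789852
```

View pics/w1.png

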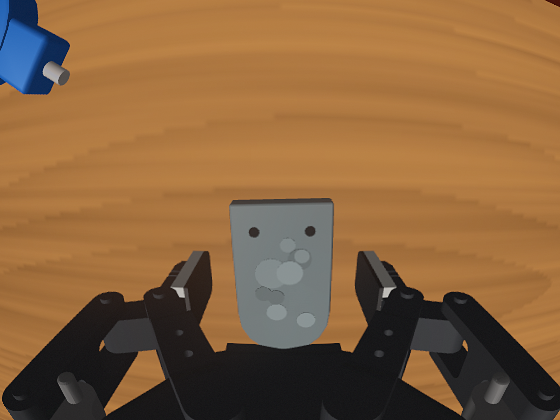

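View pics/s1.png

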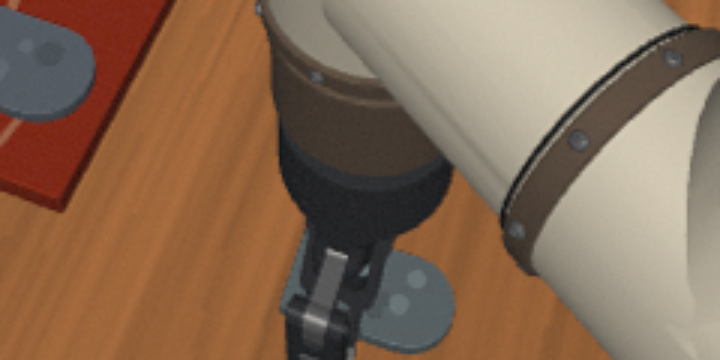

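The slate lies centred between the pads, so I'll lower by 4 mm and close.

Request:
play_rows(moves=[[[0, 0, -0.014], 0, -0.6], [[0, 0, -0.014], 0, 1], [[0, 0, -0.014], 0, 1], [[0, 0, -0.014], 0, 1], [[0, 0, -0.014], 0, 1]])

```text
clock: 3.18
position: [394.6, 299.7, 171.6]
ee_rot: [1.0, 0.003, -0.0, 0.0]
contact_force: [-1.6, 1.2, 4.9]
gripper_width: 44.2
```

Request:
play_rows(moves=[[[0, 0, 0.02], 0, 1], [[0, 0, 0.1], 0, 1], [[0, 0, 0.2], 0, 1], [[0, 0, 0.2], 0, 1]])

```text
clock: 3.68
position: [395.0, 300.2, 233.7]
ee_rot: [1.0, 0.003, 0.001, -0.002]
contact_force: [-0.2, 0.0, -0.7]
gripper_width: 44.1
```

```bash
python3 - <<'E'
from bench import arm
from h import *
s=arm.read_state();print(s['position'],s['contact_force'],s['gripper_width'])
p=arm.get_image('wrist');cv2.imwrite('pics/w2.png',p['pixels'][:,:,::-1])
E
```

```text
[394.99627839 300.23794594 233.72945255] [-0.1664557  0.0361716 -0.722986 ] 44.065075984480714
```

View pics/w2.png

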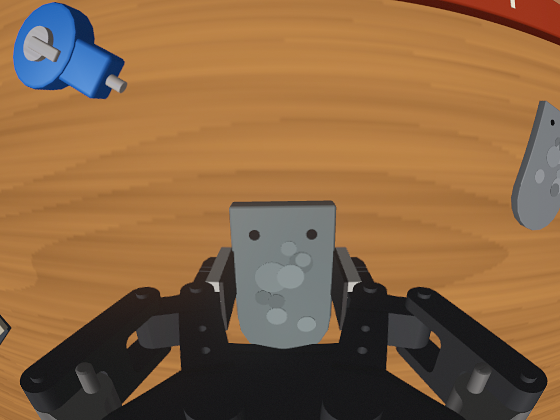

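Request:
play_rows(moves=[[[0.7, -0.97, 0.03], 0, 1], [[0.7, -0.97, 0.03], 0, 1], [[0.7, -0.97, 0.03], 0, 1], [[0.7, -0.97, 0.03], 0, 1], [[0.7, -0.97, 0.03], 0, 1], [[0.7, -0.97, 0.03], 0, 1]])

```text
clock: 4.47
position: [605.2, 6.2, 239.6]
ee_rot: [1.0, 0.002, -0.001, -0.0]
contact_force: [0.2, 1.0, -1.0]
gripper_width: 44.3
```

Request:
play_rows(moves=[[[0.162, -0.21, -0.03], -0.03, 1], [[0.162, -0.21, -0.115], -0.03, 1], [[0.162, -0.21, -0.115], -0.03, 1], [[0.162, -0.21, -0.115], -0.03, 1]])

```text
clock: 4.97
position: [653.4, -56.3, 204.5]
ee_rot: [1.0, -0.006, -0.002, -0.0]
contact_force: [-0.2, -0.2, -1.0]
gripper_width: 44.1
```

```bash
python3 - <<'E'
from bench import arm
from h import *
s=arm.read_state();print(s['position'],s['ee_rot'],s['contact_force'],s['gripper_width'])
p=arm.get_image('wrist');cv2.imwrite('pics/w3.png',p['pixels'][:,:,::-1])
E
```

```text
[653.40672181 -56.32936163 204.46893436] [ 9.99981285e-01 -5.80269710e-03 -1.93248670e-03 -1.54171336e-04] [-0.21669212 -0.17542004 -1.02037059] 44.09030977694286
```

View pics/w3.png

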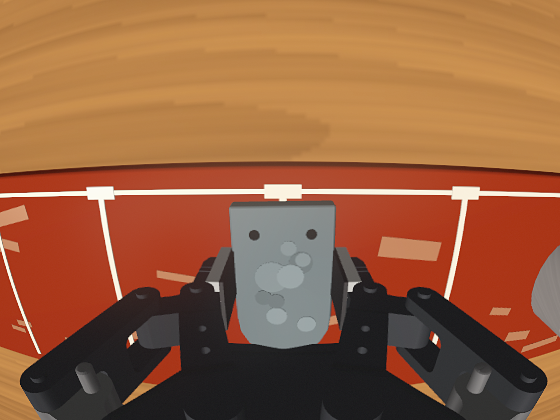

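```bash
python3 - <<'E'
from bench import arm
from h import *
p=arm.get_image('wrist')
print('head corners top',toplane(p,[(230,205),(335,203)],42,True))
print('tees',toplane(p,[(100,193),(283,191),(466,193)],18,True))
E
```

```text
head corners top [[685.9976622  -33.21647651]
 [686.39635934 -77.90391935]]
tees [[ 687.14577184   45.478686  ]
 [ 686.23519026  -55.77353696]
 [ 684.94724176 -156.87377127]]
```

The wrist view agrees with the plan: head middle is (686.2, −55.6) and the mark is (686.2, −55.8). Lowering and releasing.

Request:
play_rows(moves=[[[0, 0, -0.035], 0, 1], [[0, 0, -0.047], 0, 1], [[0, 0, -0.047], 0, 1], [[0, 0, -0.047], 0, -0.5], [[0, 0, -0.047], 0, -0.5], [[0, 0, -0.047], 0, -0.5], [[0, 0, 0.04], 0, -0.5], [[0, 0, 0.15], 0, -0.5]])

```text
clock: 6.08
position: [653.5, -55.8, 250.8]
ee_rot: [1.0, -0.005, -0.002, -0.0]
contact_force: [-0.3, -1.1, 0.5]
gripper_width: 64.0
```

```bash
python3 - <<'E'
from bench import arm
from h import *
s=arm.read_state();print(s['position'],s['ee_rot'],s['contact_force'],s['gripper_width'])
p=arm.get_image('wrist');cv2.imwrite('pics/w4.png',p['pixels'][:,:,::-1])
E
```

```text
[653.45639561 -55.80915906 250.76878314] [ 9.99984404e-01 -5.32756255e-03 -1.66483101e-03 -1.93387051e-04] [-0.30886471 -1.1272209   0.49818742] 64.00703397798956
```

View pics/w4.png

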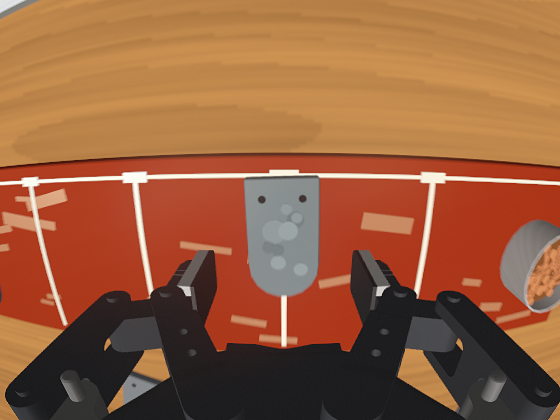

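Slate c is placed well: head on the line, centred. Next is slate a.

Request:
play_rows(moves=[[[-0.734, -0.154, 0], 0.72, -0.6], [[-0.734, -0.154, 0], 0.72, -0.6], [[-0.734, -0.154, 0], 0.72, -0.6], [[-0.734, -0.154, -0.1], 0.72, -0.6], [[-0.734, -0.154, -0.1], 0.72, -0.6], [[-0.734, -0.154, -0.1], 0.72, -0.6]])

```text
clock: 6.88
position: [435.9, -101.9, 227.5]
ee_rot: [0.983, 0.183, 0.004, -0.0]
contact_force: [0.9, 0.2, 0.1]
gripper_width: 68.5
```

```bash
python3 - <<'E'
from bench import arm
from h import *
s=arm.read_state();print(s['position'],s['ee_rot'],s['contact_force'],s['gripper_width'])
p=arm.get_image('wrist');cv2.imwrite('pics/w5.png',p['pixels'][:,:,::-1])
E
```

```text
[ 435.87842463 -101.92190154  227.4660741 ] [ 9.83072770e-01  1.83160835e-01  4.45109248e-03 -4.75145812e-04] [0.93275691 0.24712914 0.13698345] 68.52093257880837
```

View pics/w5.png

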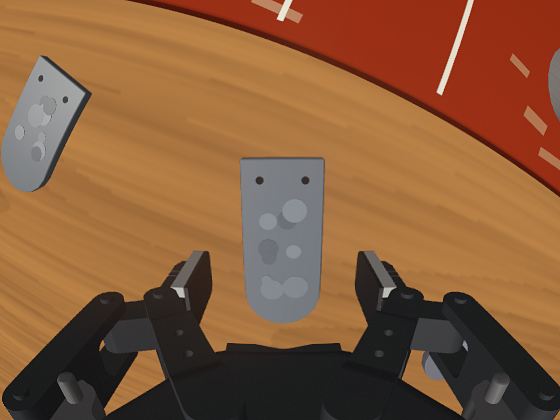

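Request:
play_rows(moves=[[[-0.009, 0, -0.13], 0, -0.6], [[-0.009, 0, -0.187], 0, -0.6], [[-0.009, 0, -0.187], 0, -0.6], [[-0.009, 0, -0.187], 0, 1], [[-0.009, 0, -0.187], 0, 1], [[-0.009, 0, -0.187], 0, 1], [[-0.009, 0, -0.187], 0, 1]])

```text
clock: 7.8
position: [434.5, -101.7, 172.6]
ee_rot: [0.983, 0.183, 0.006, -0.0]
contact_force: [0.2, 0.7, 6.6]
gripper_width: 48.3
```

Request:
play_rows(moves=[[[0, 0, 0.02], 0, 1], [[0, 0, 0.18], 0, 1], [[0.685, 0.82, 0.23], -0.72, 1], [[0.685, 0.82, 0.23], -0.72, 1], [[0.685, 0.82, 0.23], -0.72, 1], [[0.685, 0.82, 0.23], -0.72, 1], [[0.685, 0.82, 0.23], -0.72, 1], [[0.685, 0.82, 0.23], -0.72, 1], [[0.685, 0.82, 0.12], -0.72, 1], [[0.685, 0.82, 0.12], -0.72, 1]])

```text
clock: 9.05
position: [638.1, 143.3, 205.6]
ee_rot: [1.0, -0.005, 0.002, 0.002]
contact_force: [-0.5, -0.2, -0.8]
gripper_width: 47.8
```

```bash
python3 - <<'E'
from bench import arm
from h import *
s=arm.read_state();print(s['position'],s['ee_rot'],s['contact_force'],s['gripper_width'])
p=arm.get_image('wrist');cv2.imwrite('pics/w6.png',p['pixels'][:,:,::-1])
E
```

```text
[638.11411572 143.29785991 205.56391848] [ 0.99998374 -0.00459892  0.0023957   0.00237435] [-0.46473544 -0.21472018 -0.7811559 ] 47.78564500456968
```

View pics/w6.png

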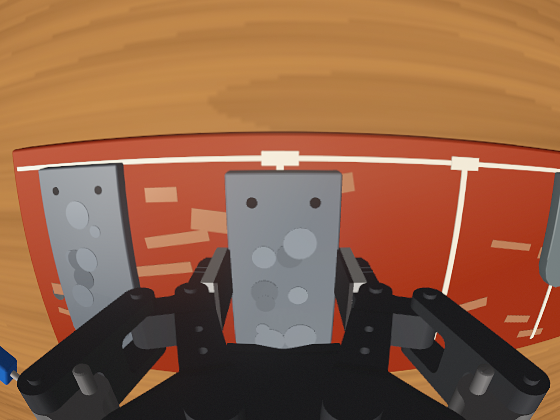

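```bash
python3 - <<'E'
from bench import arm
from h import *
p=arm.get_image('wrist')
print('head corners top',toplane(p,[(225,173),(341,172)],42,True))
print('tees',toplane(p,[(280,158),(465,163)],18,True))
E
```

```text
head corners top [[686.62078852 167.45213315]
 [686.59010494 118.1997617 ]]
tees [[689.81031458 144.20251104]
 [688.95322861  42.60704005]]
```

Request:
play_rows(moves=[[[0.007, 0.004, -0.03], 0, 1], [[0.007, 0.004, -0.047], 0, 1], [[0.007, 0.004, -0.047], 0, 1], [[0.007, 0.004, -0.047], 0, -0.5], [[0.007, 0.004, -0.047], 0, -0.5], [[0.007, 0.004, -0.047], 0, -0.5], [[0.007, 0.004, 0.04], 0, -0.5], [[0.007, 0.004, 0.15], 0, -0.5]])

```text
clock: 10.15
position: [641.6, 144.8, 253.8]
ee_rot: [1.0, -0.004, 0.005, 0.002]
contact_force: [0.1, -0.5, -0.1]
gripper_width: 64.1
```

```bash
python3 - <<'E'
from bench import arm
from h import *
s=arm.read_state();print(s['position'],s['ee_rot'],s['contact_force'],s['gripper_width'])
p=arm.get_image('wrist');cv2.imwrite('pics/w7.png',p['pixels'][:,:,::-1])
E
```

```text
[641.610594   144.83197703 253.78321362] [ 0.99997737 -0.00413328  0.00499632  0.00179287] [ 0.10162869 -0.52656665 -0.12235263] 64.13281918905352
```

View pics/w7.png

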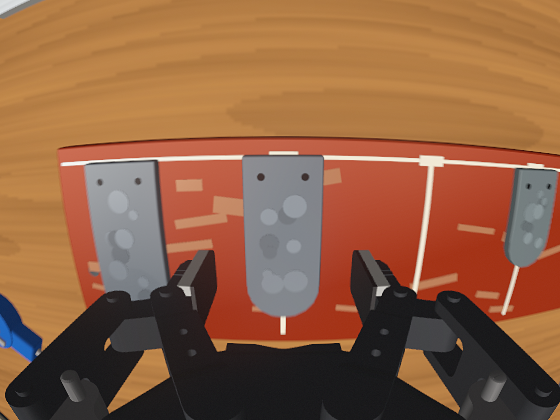

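Slate a is on mark 1, head on the line. Next is slate b.

Request:
play_rows(moves=[[[-0.653, -0.18, 0], -0.557, -0.75], [[-0.653, -0.18, 0], -0.557, -0.75], [[-0.653, -0.18, 0], -0.557, -0.75], [[-0.653, -0.18, -0.1], -0.557, -0.75], [[-0.653, -0.18, -0.1], -0.557, -0.75], [[-0.653, -0.18, -0.1], -0.557, -0.75]])

```text
clock: 10.95
position: [448.8, 92.1, 230.8]
ee_rot: [0.989, -0.148, 0.011, 0.001]
contact_force: [1.0, 0.5, -0.6]
gripper_width: 75.1
```

```bash
python3 - <<'E'
from bench import arm
from h import *
s=arm.read_state();print(s['position'],s['ee_rot'],s['contact_force'],s['gripper_width'])
p=arm.get_image('wrist');cv2.imwrite('pics/w8.png',p['pixels'][:,:,::-1])
E
```

```text
[448.78398898  92.1414516  230.79631149] [ 0.98887715 -0.1483259   0.01095921  0.00114355] [ 0.9651914   0.52381019 -0.55994257] 75.10575197489852
```

View pics/w8.png

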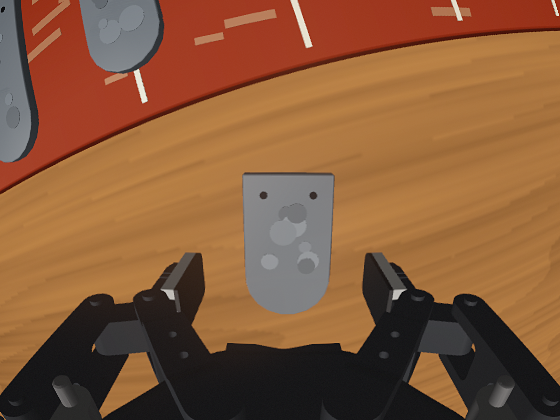

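Request:
play_rows(moves=[[[-0.01, -0.005, -0.13], 0, -0.75], [[-0.01, -0.005, -0.202], 0, -0.75], [[-0.01, -0.005, -0.202], 0, -0.75], [[-0.01, -0.005, -0.202], 0, 1], [[-0.01, -0.005, -0.202], 0, 1], [[-0.01, -0.005, -0.202], 0, 1], [[-0.01, -0.005, -0.202], 0, 1]])

```text
clock: 11.88
position: [446.7, 91.1, 171.6]
ee_rot: [0.989, -0.148, 0.012, -0.0]
contact_force: [0.1, -0.0, 6.1]
gripper_width: 53.6
```

Request:
play_rows(moves=[[[0, 0, 0.02], 0, 1], [[0, 0, 0.18], 0, 1], [[0.668, -0.157, 0.23], 0.548, 1], [[0.668, -0.157, 0.23], 0.548, 1], [[0.668, -0.157, 0.23], 0.548, 1], [[0.668, -0.157, 0.23], 0.548, 1], [[0.668, -0.157, 0.23], 0.548, 1], [[0.668, -0.157, 0.115], 0.548, 1], [[0.668, -0.157, 0.115], 0.548, 1], [[0.668, -0.157, 0.115], 0.548, 1]])

```text
clock: 13.12
position: [646.9, 44.4, 207.1]
ee_rot: [1.0, -0.005, 0.013, -0.002]
contact_force: [0.3, 0.6, -0.9]
gripper_width: 54.1
```

```bash
python3 - <<'E'
from bench import arm
from h import *
s=arm.read_state();print(s['position'],s['ee_rot'],s['contact_force'],s['gripper_width'])
p=arm.get_image('wrist');cv2.imwrite('pics/w9.png',p['pixels'][:,:,::-1])
E
```

```text
[646.87834017  44.35765385 207.068938  ] [ 0.99990711 -0.00474922  0.01266092 -0.00170807] [ 0.2542446   0.60878791 -0.92908308] 54.056443643877614
```

View pics/w9.png

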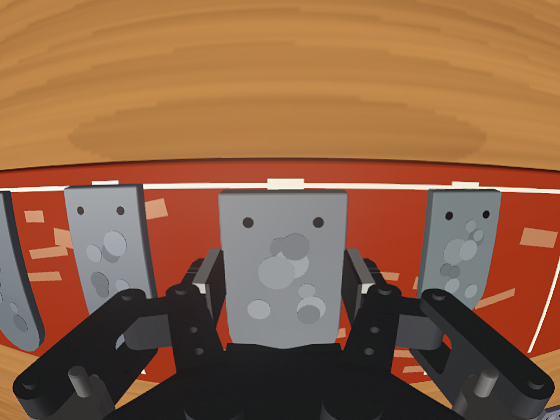

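```bash
python3 - <<'E'
from bench import arm
from h import *
p=arm.get_image('wrist');s=arm.read_state();print('tool z',R.from_quat(s['ee_rot']).as_matrix()[:,2])
print('head corners top',toplane(p,[(219,193),(347,193)],44,True))
print('tees',toplane(p,[(285,184),(105,183),(465,185)],18,True))
E
```

```text
tool z [ 0.02708441  0.00395594 -0.99962532]
head corners top [[689.24815437  72.40933791]
 [688.762707    17.67952964]]
tees [[688.09935711  44.14534053]
 [690.86604067 144.43056884]
 [687.98479032 -56.4790313 ]]
```

Request:
play_rows(moves=[[[-0.003, -0.003, -0.035], 0, 1], [[-0.003, -0.003, -0.055], 0, 1], [[-0.003, -0.003, -0.055], 0, 1], [[-0.003, -0.003, -0.055], 0, -0.6], [[-0.003, -0.003, -0.055], 0, -0.6], [[-0.003, -0.003, -0.055], 0, -0.6], [[-0.003, -0.003, 0.04], 0, -0.6], [[-0.003, -0.003, 0.15], 0, -0.6]])

```text
clock: 14.22
position: [646.2, 43.4, 252.9]
ee_rot: [1.0, -0.005, 0.013, -0.002]
contact_force: [1.0, 0.2, 0.2]
gripper_width: 68.3
```

```bash
python3 - <<'E'
from bench import arm
from h import *
s=arm.read_state();print(s['position'],s['ee_rot'],s['contact_force'],s['gripper_width'])
p=arm.get_image('wrist');cv2.imwrite('pics/w10.png',p['pixels'][:,:,::-1])
E
```

```text
[646.24301611  43.41859367 252.85598353] [ 0.99990539 -0.00487909  0.01274039 -0.00175844] [1.02370949 0.20958366 0.18701835] 68.31363503617587
```

View pics/w10.png

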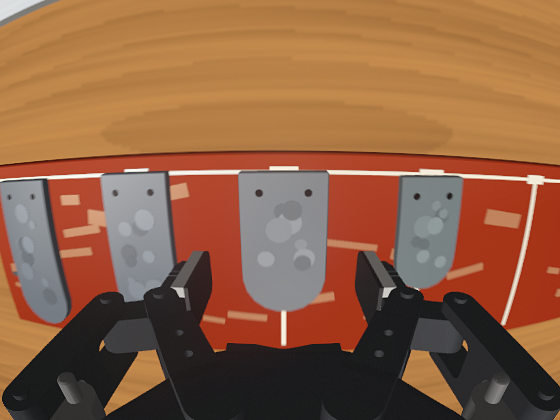

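Slate b is good. Now slate d.

Request:
play_rows(moves=[[[-0.84, -1.0, 0], -0.338, -0.7], [[-0.84, -1.0, 0], -0.338, -0.7], [[-0.84, -1.0, 0], -0.338, -0.7], [[-0.84, -1.0, 0], -0.338, -0.7], [[-0.84, -1.0, 0], -0.338, -0.7], [[-0.84, -1.0, 0], -0.338, -0.7], [[-0.84, -1.0, -0.08], -0.338, -0.7], [[-0.84, -1.0, -0.08], -0.338, -0.7]])

```text
clock: 15.28
position: [394.5, -257.0, 234.0]
ee_rot: [0.995, -0.094, 0.017, -0.001]
contact_force: [-0.0, -0.2, -0.1]
gripper_width: 72.7
```

Request:
play_rows(moves=[[[-0.013, -0.075, -0.03], 0, -0.7], [[-0.013, -0.075, -0.03], 0, -0.7], [[-0.013, -0.075, -0.03], 0, -0.7]])

```text
clock: 15.65
position: [391.4, -278.9, 225.6]
ee_rot: [0.995, -0.093, 0.017, -0.001]
contact_force: [0.5, 0.2, 1.0]
gripper_width: 72.5
```

```bash
python3 - <<'E'
from bench import arm
from h import *
s=arm.read_state();print(s['position'],s['ee_rot'],R.from_quat(s['ee_rot']).as_matrix()[:,2])
p=arm.get_image('wrist');cv2.imwrite('pics/w11.png',p['pixels'][:,:,::-1])
im=rect(p,340,460,-340,-220,9,.5,True)
for k in slates(im,460,-220,.5)[0]: print(k)
E
```

```text
[ 391.36977391 -278.92871848  225.57416743] [ 0.99548053 -0.09341497  0.01706104 -0.00104227] [ 0.0341626  -0.00111239 -0.99941567]
{'c': (387.5, -278.8), 'L': 66.5, 'W': 51.4, 'deg': np.float64(-10.8), 'A': 3063}
```

View pics/w11.png

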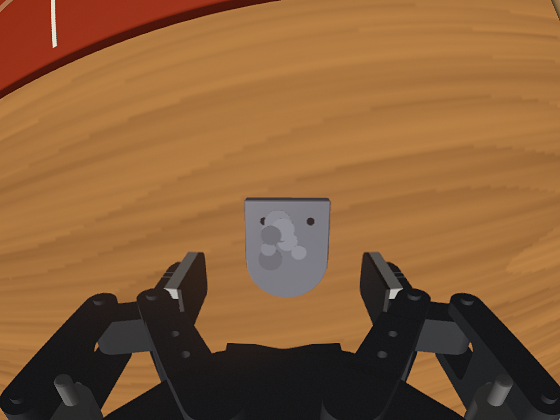

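Request:
play_rows(moves=[[[0, -0.004, -0.13], 0, -0.7], [[0, -0.004, -0.183], 0, -0.7], [[0, -0.004, -0.183], 0, -0.7], [[0, -0.004, -0.183], 0, 1], [[0, -0.004, -0.183], 0, 1], [[0, -0.004, -0.183], 0, 1], [[0, -0.004, -0.183], 0, 1]])

```text
clock: 16.58
position: [391.9, -280.0, 172.1]
ee_rot: [0.996, -0.093, 0.018, -0.001]
contact_force: [-0.5, 2.6, 6.5]
gripper_width: 50.2
```

Request:
play_rows(moves=[[[0, 0, 0.02], 0, 1], [[0, 0, 0.2], 0, 1], [[0.7, 0.412, 0.25], 0.336, 1], [[0.887, 0.412, 0.25], 0.336, 1], [[0.887, 0.412, 0.25], 0.336, 1], [[0.887, 0.412, 0.25], 0.336, 1], [[0.887, 0.412, 0.25], 0.336, 1], [[0.887, 0.412, 0.25], 0.336, 1], [[0.887, 0.412, 0.115], 0.336, 1], [[0.887, 0.412, 0.115], 0.336, 1], [[0.887, 0.412, 0.115], 0.336, 1]])

```text
clock: 17.95
position: [657.9, -156.9, 207.8]
ee_rot: [1.0, -0.005, 0.019, -0.002]
contact_force: [0.5, 0.5, 0.0]
gripper_width: 49.9
```

```bash
python3 - <<'E'
from bench import arm
from h import *
s=arm.read_state();print(s['position'],s['ee_rot'],R.from_quat(s['ee_rot']).as_matrix()[:,2])
p=arm.get_image('wrist');cv2.imwrite('pics/w12.png',p['pixels'][:,:,::-1])
E
```

```text
[ 657.90902857 -156.91845929  207.80206865] [ 0.99980782 -0.00517263  0.01879571 -0.00207098] [ 0.03760561  0.00394671 -0.99928486]
```

View pics/w12.png

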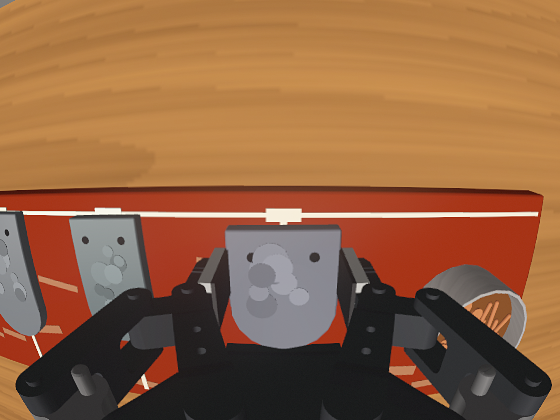

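```bash
python3 - <<'E'
from bench import arm
from h import *
p=arm.get_image('wrist')
print('head corners top',toplane(p,[(227,228),(340,227)],44,True))
print('tees',toplane(p,[(283,215),(107,211)],18,True))
E
```

```text
head corners top [[ 686.25566777 -131.22316414]
 [ 686.27031312 -181.22021719]]
tees [[ 685.08879913 -155.88750465]
 [ 687.87710259  -54.99684746]]
```

Request:
play_rows(moves=[[[-0.003, 0, -0.035], 0, 1], [[-0.003, 0, -0.057], 0, 1], [[-0.003, 0, -0.057], 0, 1], [[-0.003, 0, -0.057], 0, -0.5], [[-0.003, 0, -0.057], 0, -0.5], [[-0.003, 0, -0.057], 0, -0.5], [[-0.003, 0, 0.04], 0, -0.5], [[-0.003, 0, 0.15], 0, -0.5], [[-0.7, 0, 0.4], 0, -0.5], [[-0.7, 0, 0.4], 0, -0.5], [[-0.7, 0, 0.4], 0, -0.5], [[-0.7, 0, 0.4], 0, -0.5]])

```text
clock: 19.55
position: [445.6, -156.8, 330.0]
ee_rot: [1.0, -0.005, 0.021, -0.002]
contact_force: [-0.2, -0.2, 0.7]
gripper_width: 63.9
```

```bash
python3 - <<'E'
from bench import arm
from h import *
s=arm.read_state();print(s['position'],s['contact_force'],s['gripper_width'])
for n in('top','side'):
    p=arm.get_image(n);cv2.imwrite(f'pics/{n}9.png',p['pixels'][:,:,::-1])
    im=rect(p,540,720,-330,360,27,1)
    for k in slates(im,720,360,1)[0]: print(n,k)
E
```

```text
[ 445.57338225 -156.82971779  329.96170874] [-0.22219099 -0.19243259  0.66321486] 63.88207521249781
top {'c': (623.5, 253.0), 'L': 129.0, 'W': 56.0, 'deg': np.float64(0.0), 'A': 6772}
top {'c': (631.5, 144.0), 'L': 113.0, 'W': 50.0, 'deg': np.float64(0.0), 'A': 5278}
top {'c': (638.0, 43.5), 'L': 98.0, 'W': 55.0, 'deg': np.float64(0.0), 'A': 4938}
top {'c': (643.5, -55.5), 'L': 83.0, 'W': 45.0, 'deg': np.float64(0.0), 'A': 3402}
top {'c': (650.5, -156.0), 'L': 67.0, 'W': 52.0, 'deg': np.float64(0.0), 'A': 3046}
side {'c': (623.0, 255.5), 'L': 130.0, 'W': 59.0, 'deg': np.float64(0.0), 'A': 7182}
side {'c': (631.5, 146.0), 'L': 115.0, 'W': 54.0, 'deg': np.float64(0.0), 'A': 5798}
side {'c': (637.0, 46.5), 'L': 100.0, 'W': 61.0, 'deg': np.float64(0.0), 'A': 5586}
side {'c': (643.0, -52.0), 'L': 84.0, 'W': 52.0, 'deg': np.float64(0.0), 'A': 3972}
side {'c': (649.5, -152.5), 'L': 67.0, 'W': 59.0, 'deg': np.float64(0.0), 'A': 3549}
side {'c': (613.5, -258.6), 'L': 69.3, 'W': 68.3, 'deg': np.float64(20.8), 'A': 3126}
```

View pics/top9.png

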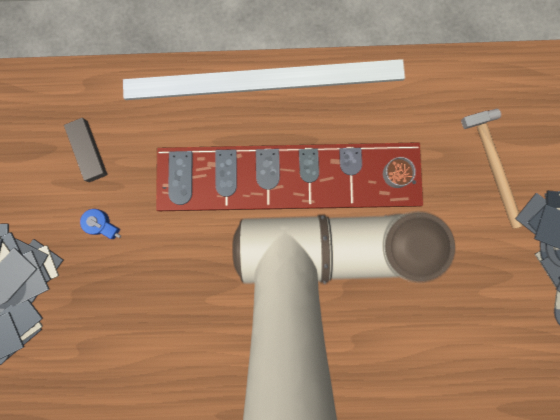

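View pics/side9.png

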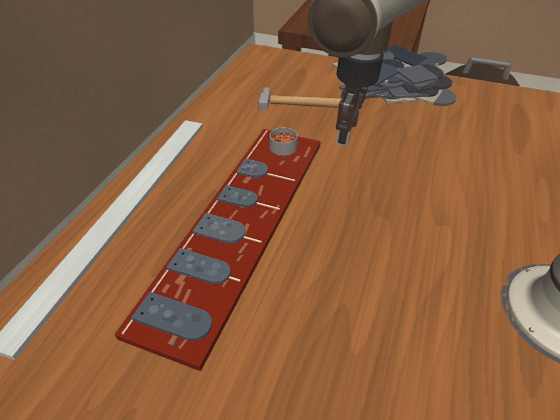

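```bash
python3 -c "
from bench import arm
print(arm.job_done())"
```

```text
the job is handed in; nothing more can be done
None
```

All four loose slates are on the board and the job is handed in, with the clock at about 20 s of the 99 s allowed. The bedded slate was at the left (+y) end, so I laid a, b, c and d on marks 1 to 4 in that order.

**Position:** The last top view has every head-edge middle within about 2 mm of its mark, using the bedded slate as the reference. The slates measured square to within the 1 mm grid.

**Camera disagreement:** The side view puts the slates 2–3.5 mm farther towards +y. That is likely because its outline includes the slates' side faces. Even if it were right, every slate would still be within the 12 mm limit.

**Rest of the scene:** All tails point the same way as the bedded slate's. The tin appears unmoved, and the gripper never touched the bedded slate as far as I could see. The gripper is open and clear of everything.

**Drift:** The tool tilted slowly to about 2° by the last placement. I allowed for that, and each slate looked flat after release. Height and tilt were judged by eye from the images only.

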